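# Find the sterile tin with the loose ball and hand it across

## Robot

A 7-joint arm with a two-finger parallel gripper is mounted at the origin on the work surface. World frame = base frame: x ahead of the robot, y to its left, z up, the work surface at z = 0. Lengths are in m, angles in rad, forces in N, time in s.
With the tool pointing down it reaches from about 0.4 to 0.875 m from the base axis. Payload 19.3 kg.
Tool frame: the origin (TCP) lies at the very end of the fingers, on their centre line; the grasp point (between the pads) lies 19 mm behind it; z points along the fingers, y is the direction in which the jaws open and shut (so a half turn about z gives the same grasp; the last joint's range is limited). The gripper opens to 85 mm and grips with 20 to 120 N. Pads are 22 mm wide; open, the fingers measure 114 mm over their backs; the gripper's body (76 mm by 85 mm) begins 54 mm behind the grasp point. The pads swing forward as they close: fully open they stand 13 mm farther back than shut.
Start: joints at [-1.402, 0.521, -0.036, 1.599, 0.021, 1.021, -0.113], TCP at [0.148, 0.607, 0.231] pointing down, gripper open.
Joint ranges: [-2.91, 2.91], [-0.3, 2.13], [-1.5, 1.42], [0.17, 2.43], [-1.26, 4.41], [0.16, 1.93], [-2.52, 2.52]. Speed limits (rad/s): [1.89, 1.89, 2.39, 2.39, 3.01, 3.01, 3.01].

## Interface

Orientations are given as a rotation vector (axis times angle).
In Python, from bench import ctrl, imaging gives the robot as it stands. The module is installed in compiled form; this text tells all that it offers.
- The arm moves only by the tool send_rows, never from a script. Its argument "motion" is a list of rows, each a list of 5 numbers: the shift along the tool's x, y, z in mm, then the turn about the tool's z in degrees, then the finger opening in mm, from 0 to 85.4. In form: [[x, y, z, turn, gripper], ...]. A call has exactly 5 rows; each row shifts and turns the commanded pose from where the row before left it, along the tool's axes as they then stand; what a row does not reach is not made up. A row lasts 1/8 s, in which the tool goes at most 62.5 mm and 10.7 degrees, less where a joint would pass 70% of its speed; a pose out of reach is approached as far as the arm can. A call is refused whole if a number of a shift passes 62.5 or a number of a turn 10.7, either way. A call with a gripper value outside its range is refused whole. The fingers move at their own pace and stop on an object; "newtons" is the grip in N (left out, the last holds). Time passes only in rows, so rows that do not move let the fingers close, or fill a call up. It gives the time, the measured TCP pose, the force and the opening at its end, in the units of the state.
- ctrl.state(): the state, without advancing time (a new reading comes with each control period).
- imaging.snapshot(name): name is "scene" or "top" or "wrist"; returns a dict with "pixels" (420x560x3 uint8, blue, green, red), "camera_matrix" (3x3 intrinsics, pixels), "position" and "attitude" of the camera in the world; the wrist camera has in their place "hand_eye" (4x4, takes a point from camera to tool coordinates, whose origin is the TCP and whose axes are the flange's). Camera axes: x right, y down, z forward; pixel columns grow to the right and rows downward; lengths in m; the calibration is good to about 2 mm. A picture is of the moment at which its call begins: read the wrist's pose just before it. There is no depth.
- ctrl.hand_in(): hands the job in, once; it reports no verdict.
Trained networks look in the newest picture that a camera, given by its name, has taken for a name from the list of things; names that differ only in an ending like _2 or _b are one class to them, and where a whole thing is asked for, a point or a joint stands for the part that bears it (a point fixed in the world has none). Each returns a list of dicts, best first, with "p" (0 to 1); they miss things now and then, are a little off and sometimes report something else, mostly with a low value. They report only what shows in the picture. A call takes as long as a camera call. They do not tell look-alikes from the thing itself.
- imaging.look_for(name, camera): "location" ([x, y, z] in m, in world coordinates, good to about 4 mm: the middle of the surface that is visible of it).
- imaging.landmark_of(name, camera): "location" ([x, y, z] in m, in world coordinates, good to about 4 mm: a listed point, or the origin of a listed thing).
The state is a dict: "clock": time; "joint_positions": joint angles; "joint_velocities": joint speeds; "tau": joint torques, N m; "tool_pos": TCP position; "ee_rot": TCP orientation; "force": force on the tool from outside, world axes, zero at the start; "torque": the same for the moment, N m; "opening": finger opening in m.
Only numpy, scipy, OpenCV 4.12 (cv2) and the standard library are available. Lean on these libraries where they do the work, as an engineer would, in place of code of your own. Each camera call takes 0.05 s, during which the arm holds its last target. There are 200 camera calls.

## Task

One of the three sealed sterile tins on the tray holds a loose steel grinding ball that the analyst needs; the other two are packed tight, and they can only be told apart by shaking. Working along the row from the robot's left (+y) to its right, lift each tin in turn, shake it to and fro lid upwards (never on its side), and set it back in its place, keeping the last in hand if it is the one. Leave the other things on the bench alone, and finish holding the tin that rattles in the gripper, level and still, out past the far edge of the tray and at least 15 cm above the bench for the analyst to take.

Things in the scene. Friction and masses are not known exactly. Their poses are not given: they have to be found in the camera images.
- tin_left: Sealed stainless tin, the one at the robot's left (+y): 110 (its x) x 58 (y) x 46 high (z) mm, straight sides, slip-on lid taped shut along x. Origin: centre of its underside; z up through the lid. The three identical tins stand in a row on the tray, parallel to its x, 112 mm apart (give or take 20) along its y. 0.36 to 0.46 kg each; weight does not tell them apart. Contents: see the other two.
- tin_middle: Middle tin, same size and axes as tin_left. In one of the three tins, a different one each time, a loose 35 mm, 0.175 kg steel ball rolls freely: 68 mm along x, 16 mm along y. Rock the tin about its y and the ball runs to the low end, where it stays when the tin is levelled again, so the moment at the gripper about the tin's y differs by about 0.1 N m between the ends.
- tin_right: Tin at the robot's right (-y), same size and axes as tin_left. The two tins without the ball each hold a tight pack of the same 0.175 kg that fills them and shifts less than 1.5 mm: no knock, and no change of moment after rocking.
- tray: fixed flat stainless tray, 180 (its x) x 350 (its y) mm, floor 4 mm thick, rim 14 mm high. Origin: centre of its underside, on the bench; +x points away from the robot to the far edge (90 mm from the origin). The tins stand on its floor, 4 mm above the bench.
- dishes: loose stack of three agar plates, 90 mm across, 46 mm high, left of the tray. Origin: centre of underside. Leave alone.
- bottle: loose glass medium bottle, 68 mm across, 138 mm high with its cap, right of the tray on the robot's side. Origin: centre of underside. Leave alone. (Farther right, beyond the tray's end, a colony counter with a gooseneck magnifier, up to 300 mm high, is fixed to the bench at y below -0.33.)
- pen: loose marker pen, 131 mm long (its x), 17 mm high, flat on the bench beyond the tray. Origin: under its middle. Leave alone.
There are look-alikes about, which are no part of the job. Leave any purple look-alike of the tin_middle alone.

How it is judged:
On the way, in this order (a step that is already met when the one before it is completed fails the run):
1. the left tin is lifted clear of the tray (height (world z) of tin_left above 0.045 m and linear speed of tin_left below 0.08 m/s and angular speed of tin_left below 0.35 rad/s).
2. there it is swung or rocked briskly (height (world z) of tin_left above 0.045 m and (linear speed of tin_left above 0.12 m/s or angular speed of tin_left above 0.5 rad/s)).
3. and the swing is checked or reversed, still in the air: the left tin has been shaken (all of step 1).
4. the middle tin is lifted clear of the tray (height (world z) of tin_middle above 0.045 m and linear speed of tin_middle below 0.08 m/s and angular speed of tin_middle below 0.35 rad/s).
5. there it is swung or rocked briskly (height (world z) of tin_middle above 0.045 m and (linear speed of tin_middle above 0.12 m/s or angular speed of tin_middle above 0.5 rad/s)).
6. and the swing is checked or reversed, still in the air: the middle tin has been shaken (all of step 4).
7. the right tin is lifted clear of the tray (height (world z) of tin_right above 0.045 m and linear speed of tin_right below 0.08 m/s and angular speed of tin_right below 0.35 rad/s).
8. there it is swung or rocked briskly (height (world z) of tin_right above 0.045 m and (linear speed of tin_right above 0.12 m/s or angular speed of tin_right above 0.5 rad/s)).
9. and the swing is checked or reversed, still in the air: the right tin has been shaken (all of step 7).
At the end, for the whole second after the job is handed in: The tin with the ball is in the fingers, underside 140 mm or more above the bench, centre 10 mm or more past the tray's far edge, within 0.2 rad of level, under 30 mm/s; the other two stand lid up, still and let go, within 40 mm of their starts (((distance between ball_c0 and tin_left below 0.07 m and height (world z) of tin_left above 0.14 m and x of tin_left in the frame of tray above 0.1 m and angle between tin_left's own z axis and vertical below 0.2 rad and linear speed of each of tin_left, tin_middle, tin_right below 0.03 m/s and contact force between the fingers and tin_left above 2 N and distance of each of tin_middle, tin_right from where it was at the start of the episode below 0.04 m and angle between each of tin_middle, tin_right's own z axis and vertical below 0.1 rad and contact force between each of the arm, the fingers and tin_middle below 0.2 N and contact force between each of the arm, the fingers and tin_right below 0.2 N) or (distance between ball_c0 and tin_middle below 0.07 m and height (world z) of tin_middle above 0.14 m and x of tin_middle in the frame of tray above 0.1 m and angle between tin_middle's own z axis and vertical below 0.2 rad and linear speed of each of tin_middle, tin_left, tin_right below 0.03 m/s and contact force between the fingers and tin_middle above 2 N and distance of each of tin_left, tin_right from where it was at the start of the episode below 0.04 m and angle between each of tin_left, tin_right's own z axis and vertical below 0.1 rad and contact force between each of the arm, the fingers and tin_left below 0.2 N and contact force between each of the arm, the fingers and tin_right below 0.2 N) or (distance between ball_c0 and tin_right below 0.07 m and height (world z) of tin_right above 0.14 m and x of tin_right in the frame of tray above 0.1 m and angle between tin_right's own z axis and vertical below 0.2 rad and linear speed of each of tin_right, tin_left, tin_middle below 0.03 m/s and contact force between the fingers and tin_right above 2 N and distance of each of tin_left, tin_middle from where it was at the start of the episode below 0.04 m and angle between each of tin_left, tin_middle's own z axis and vertical below 0.1 rad and contact force between each of the arm, the fingers and tin_left below 0.2 N and contact force between each of the arm, the fingers and tin_middle below 0.2 N))); the arm keeps its last pose, push and grip.
It fails at once if a tin is turned on its side or its head (more than 1.3 rad) (angle between any of tin_left, tin_middle, tin_right's own z axis and vertical above 1.3 rad).
It fails at once if a tin is dropped or thrown: more than 30 mm up and out of the fingers ((height (world z) of tin_left above 0.034 m and contact force between the fingers and tin_left below 0.05 N) or (height (world z) of tin_middle above 0.034 m and contact force between the fingers and tin_middle below 0.05 N) or (height (world z) of tin_right above 0.034 m and contact force between the fingers and tin_right below 0.05 N)).
It fails at once if the stack of agar plates is pushed more than 30 mm or tipped (distance of dishes from where it was at the start of the episode above 0.03 m or angle between dishes's own z axis and vertical above 0.3 rad).
It fails at once if the medium bottle is pushed more than 30 mm or tipped (distance of bottle from where it was at the start of the episode above 0.03 m or angle between bottle's own z axis and vertical above 0.3 rad).
It fails at once if the marker pen is pushed more than 30 mm or tipped (distance of pen from where it was at the start of the episode above 0.03 m or angle between pen's own z axis and vertical above 0.3 rad).
It also fails if it takes over 72 s, if anything falls off the work surface, if the arm or the gripper's body presses on something with over 40 N, if the wrist force passes 120 N, or if a joint passes its speed limit or range.

## Working session

There is one attempt and no reset: what is moved stays moved. The work goes in short steps, Python scripts to look and compute and a tool call to move; the robot and the scene stay as the last step left them, time stands still between calls to the robot, and variables do not carry over. Pictures are saved under pics/ and viewed, about 8 in all and at most 12, crops included, and the job is handed in when it is done.

Besides the shell and the picture viewer there is one more tool, called after "Request:" in YAML: its name, and indented under it one key for each argument. send_rows: Moves the arm, as the interface text tells. Its arguments: {"type":"object","properties":{"motion":{"type":"array"},"newtons":{"type":"number"}},"required":["motion"]}

```bash
mkdir -p pics; python3 - <<'E'
from bench import ctrl, imaging
import cv2, numpy as np
s=ctrl.state(); print(s)
for c in ("top","scene"):
    d=imaging.snapshot(c); cv2.imwrite(f"pics/{c}0.png",d["pixels"]); print(c,d["position"],d["attitude"],d["camera_matrix"])
    for n in ("tin_left","tin_middle","tin_right","tray","dishes","bottle","pen"):
        print(n,[(np.round(r["location"],3).tolist(),round(r["p"],2)) for r in imaging.landmark_of(n,c)])
E
```

```text
{'clock': 0.0, 'joint_positions': array([-1.40219434,  0.52203438, -0.03631341,  1.59995659,  0.02123973,
        1.02112123, -0.11279057]), 'joint_velocities': array([0.00176318, 0.0006906 , 0.00028861, 0.00176151, 0.00118851,
       0.0020471 , 0.00129056]), 'tau': array([-1.83122123e-03, -9.27080226e+01,  1.97875723e+00, -3.69927478e+01,
        1.75695255e-02,  7.87762518e-03, -5.43794556e-05]), 'tool_pos': array([0.14781448, 0.60693997, 0.23073163]), 'ee_rot': array([-3.74205722e-01, -3.11921202e+00,  1.78096146e-03]), 'force': array([-0.21017811, -0.03594864, -0.11812899]), 'torque': array([ 0.02928246, -0.04483109, -0.01513658]), 'opening': 0.08524331608463215}
top [0.34339829 0.01038165 1.56034298] [-2.13363541  2.12923934 -0.15994893] [[485.0770133    0.         276.3706933 ]
 [  0.         485.0770133  202.14522823]
 [  0.           0.           1.        ]]
tin_left [([0.544, 0.144, 0.001], 0.96)]
tin_middle [([0.525, 0.013, 0.004], 0.69), ([0.754, -0.121, -0.004], 0.68)]
tin_right [([0.503, -0.091, 0.008], 0.58)]
tray [([0.522, 0.029, -0.0], 0.61)]
dishes [([0.648, 0.404, 0.0], 0.88)]
bottle [([0.366, -0.371, 0.0], 0.84)]
pen [([0.778, 0.168, 0.001], 0.51)]
scene [1.10039502 0.59800474 0.82975543] [-1.00893728 -2.47464707  1.00781763] [[413.29246126   0.         275.30567865]
 [  0.         413.29246126 213.06512234]
 [  0.           0.           1.        ]]
tin_left [([0.547, 0.139, 0.008], 0.87)]
tin_middle [([0.524, 0.015, 0.007], 0.97), ([0.75, -0.12, -0.004], 0.83), ([0.642, 0.405, 0.002], 0.43)]
tin_right [([0.503, -0.092, 0.006], 0.75)]
tray [([0.522, 0.028, -0.001], 0.67)]
dishes [([0.644, 0.408, 0.001], 0.87)]
bottle [([0.368, -0.375, -0.002], 0.67), ([0.643, 0.407, 0.001], 0.25)]
pen [([0.771, 0.166, -0.005], 0.69)]
```

View pics/top0.png

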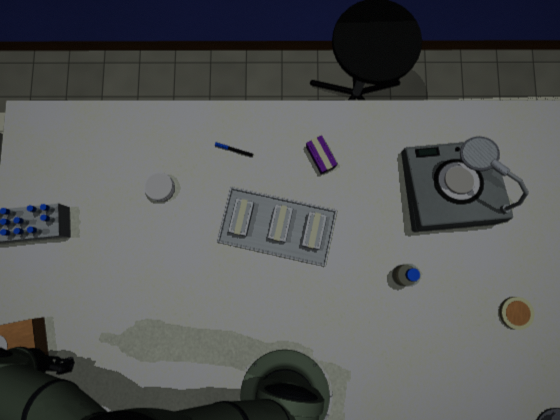

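View pics/scene0.png

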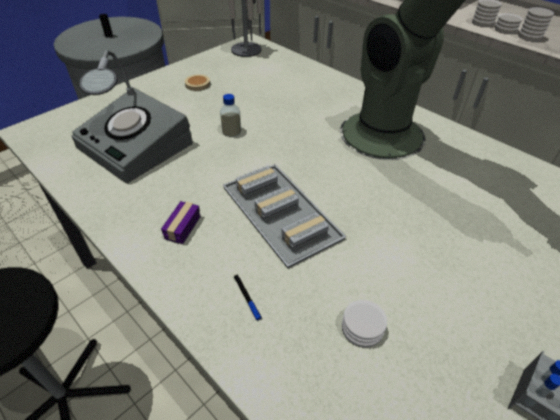

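The three silver tins are on the tray at top pixels (241,217), (281,223) and (314,231). The purple look-alike at (321,155) lies off the tray and stays alone. The dishes are at (160,188), the pen at (234,150) and the bottle at (407,275). I'll move above the left tin.

Request:
send_rows:
  motion:
    - [-33,-24,0,0,85]
    - [-33,-24,0,0,85]
    - [-33,-24,0,0,85]
    - [-33,-24,0,0,85]
    - [-33,-24,0,0,85]
  newtons: 60

```text
clock: 1.42
tool_pos: [0.2806, 0.4506, 0.2315]
ee_rot: [0.374, 3.119, 0.001]
force: [0.5, 0.5, 0.4]
opening: 0.0852
```

Request:
send_rows:
  motion:
    - [-33,-24,0,0,85]
    - [-33,-24,0,0,85]
    - [-33,-24,0,0,85]
    - [-33,-24,0,0,85]
    - [-33,-24,0,0,85]

```text
clock: 2.05
tool_pos: [0.4125, 0.295, 0.2315]
ee_rot: [0.374, 3.119, 0.001]
force: [0.7, 0.9, 0.3]
opening: 0.085
```

Request:
send_rows:
  motion:
    - [-33,-24,0,0,85]
    - [-33,-24,0,0,85]
    - [-33,-24,0,0,85]
    - [-33,-24,0,0,85]
    - [0,0,0,0,85]

```text
clock: 2.68
tool_pos: [0.5188, 0.1688, 0.2313]
ee_rot: [0.381, 3.118, -0.001]
force: [-0.3, 0.3, 0.4]
opening: 0.0851
```

```bash
cat > h.py <<'E'
from bench import ctrl, imaging
import cv2, numpy as np
from scipy.spatial.transform import Rotation as R
np.set_printoptions(precision=4,suppress=True)
def toworld(px,d,s,z):
    """pixel points -> world points on plane z"""
    px=np.atleast_2d(px).astype(float)
    rays=np.c_[px,np.ones(len(px))]@np.linalg.inv(d["camera_matrix"]).T
    if "hand_eye" in d:
        T=np.eye(4);T[:3,:3]=R.from_rotvec(s["ee_rot"]).as_matrix();T[:3,3]=s["tool_pos"]
        T=T@d["hand_eye"];r=rays@T[:3,:3].T;p=T[:3,3]
    else:
        r=rays@R.from_rotvec(d["attitude"]).as_matrix().T;p=d["position"]
    return p+r*((z-p[2])/r[:,2])[:,None]
def go(x,y,z,yaw=None):
    """tool-frame shift (mm) to world target; tool yaw of x axis; turn in deg (tool z down)"""
    s=ctrl.state();M=R.from_rotvec(s["ee_rot"]).as_matrix()
    print("shift mm",(M.T@(np.array([x,y,z])-s["tool_pos"]))*1000,"tool x yaw",np.degrees(np.arctan2(M[1,0],M[0,0])),"pos",s["tool_pos"],"t",s["clock"])
E
python3 - <<'E'
from h import *
s=ctrl.state(); print(s["tool_pos"],s["ee_rot"],s["clock"],s["force"],s["torque"])
d=imaging.snapshot("wrist"); cv2.imwrite("pics/w1.png",d["pixels"])
print(d["hand_eye"])
for n in ("tin_left","tin_middle","tray"): print(n,[(r["location"],r["p"]) for r in imaging.landmark_of(n,"wrist")])
go(.545,.142,.2)
E
```

```text
[0.5188 0.1688 0.2313] [ 0.3809  3.1177 -0.0013] 2.675 [-0.298   0.2702  0.4074] [ 0.0082 -0.0085 -0.0763]
[[-0.0001 -0.9567 -0.291   0.0746]
 [ 1.     -0.0002  0.0002  0.0001]
 [-0.0002 -0.291   0.9567 -0.142 ]
 [ 0.      0.      0.      1.    ]]
tin_left [([0.548, 0.1381, 0.0024], 0.94), ([0.5241, 0.012, 0.0062], 0.38)]
tin_middle [([0.5249, 0.0143, 0.0035], 0.76)]
tray []
shift mm [-34.6454 -22.8876  31.2988] tool x yaw 166.3863990647482 pos [0.5167 0.1724 0.2313] t 2.875
```

View pics/w1.png

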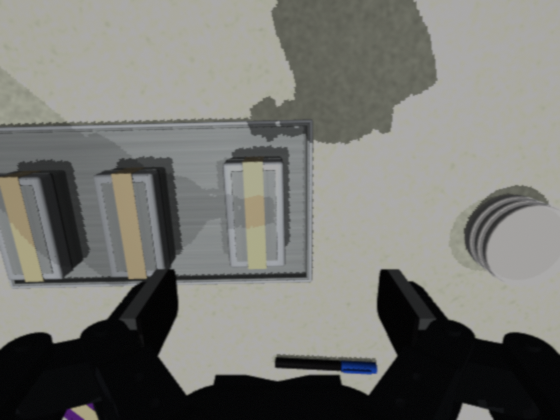

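The wrist view shows the left tin's lid at about (225–285, 160–265), the middle tin at (128,225) and the right tin at (22,228). The pen is at (325,365).

```bash
python3 - <<'E'
from h import *
s=dict(tool_pos=np.array([.5188,.1688,.2313]),ee_rot=np.array([.3809,3.1177,-.0013]))
d=dict(camera_matrix=None)
s=ctrl.state(); d=imaging.snapshot("wrist")
for n,p in dict(L=[(254,161),(258,269)],M=[(122,173),(137,279)],R=[(9,176),(34,281)],Lr=[(283,163),(285,263)],Ll=[(225,163),(231,265)],trayR=[(311,123),(311,280)],trayB=[(16,285),(311,280)]).items():
    w=toworld(p,d,s,.05 if n[0]!='t' else .014); v=w[1]-w[0]; print(n,w[:,:2].round(4).tolist(),"mid",w.mean(0),"len",np.hypot(*v[:2]),"yaw",np.degrees(np.arctan2(v[1],v[0])))
E
```

```text
L [[0.4882, 0.157], [0.5978, 0.1325]] mid [0.543  0.1448 0.05  ] len 0.1123249422331273 yaw -12.624938957827595
M [[0.4697, 0.032], [0.5791, 0.0065]] mid [0.5244 0.0192 0.05  ] len 0.11239348811034357 yaw -13.130524255243978
R [[0.447, -0.0739], [0.5559, -0.0993]] mid [ 0.5014 -0.0866  0.05  ] len 0.11181275621826425 yaw -13.174915647315265
Lr [[0.4965, 0.1832], [0.5978, 0.1613]] mid [0.5471 0.1722 0.05  ] len 0.10362179795160432 yaw -12.195857760163781
Ll [[0.4836, 0.13], [0.5868, 0.1065]] mid [0.5352 0.1182 0.05  ] len 0.10586066890873132 yaw -12.79027333621693
trayR [[0.4693, 0.2194], [0.6431, 0.1826]] mid [0.5562 0.201  0.014 ] len 0.1776904684608542 yaw -11.980684163867311
trayB [[0.5681, -0.1543], [0.6431, 0.1826]] mid [0.6056 0.0141 0.014 ] len 0.34509585051034625 yaw 77.44672437729577
```

Request:
send_rows:
  motion:
    - [-12,-8,30,-0.8,85]
    - [-12,-8,40,0,85]
    - [-10,-6,40,0,85]
    - [0,0,30,0,85]
    - [0,0,0,0,85]

```text
clock: 3.55
tool_pos: [0.5439, 0.1427, 0.0898]
ee_rot: [-0.35, -3.119, 0.002]
force: [0.0, -0.3, 1.5]
opening: 0.0852
```

```bash
python3 - <<'E'
from h import *
imaging.snapshot("top");imaging.snapshot("top")
go(.544,.143,.015); s=ctrl.state(); print(s["force"],s["torque"])
d=imaging.snapshot("wrist"); cv2.imwrite("pics/w2.png",d["pixels"])
for n in ("tin_left",): print(n,[(r["location"],r["p"]) for r in imaging.landmark_of(n,"wrist")])
E
```

```text
shift mm [ 1.4995 -0.3411 77.2342] tool x yaw 167.15866166152026 pos [0.5455 0.143  0.0922] t 3.65
[ 0.2957  0.1759 -0.0623] [ 0.0241 -0.0012  0.0265]
tin_left [([0.5477, 0.1401, 0.0053], 0.61)]
```

View pics/w2.png

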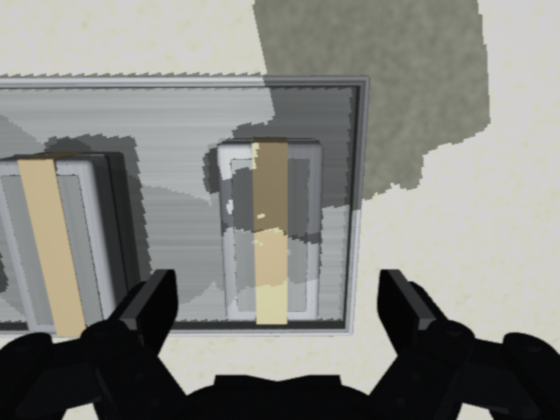

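The left tin is centred between the fingers, about 6 px to the left. I'll go down and grip.

Request:
send_rows:
  motion:
    - [0,-2,25,0,85]
    - [0,0,25,0,85]
    - [0,0,20,0,85]
    - [0,0,7,0,85]
    - [0,0,0,0,85]

```text
clock: 4.38
tool_pos: [0.5452, 0.1406, 0.015]
ee_rot: [0.352, 3.121, 0.0]
force: [-0.3, 0.5, -0.2]
opening: 0.0852
```

Request:
send_rows:
  motion:
    - [0,0,0,0,40]
    - [0,0,0,0,40]
    - [0,0,0,0,40]
    - [0,0,0,0,40]
    - [0,0,0,0,40]
  newtons: 80

```text
clock: 5.0
tool_pos: [0.5453, 0.1404, 0.0155]
ee_rot: [0.352, 3.121, 0.001]
force: [-3.4, -1.1, 14.8]
opening: 0.0573
```

Request:
send_rows:
  motion:
    - [0,0,0,0,40]
    - [0,0,0,0,40]
    - [0,0,0,0,40]
    - [0,0,0,0,40]
    - [0,0,0,0,40]

```text
clock: 5.62
tool_pos: [0.5453, 0.1403, 0.0155]
ee_rot: [0.353, 3.121, 0.001]
force: [-3.9, -0.9, 14.2]
opening: 0.0567
```

Request:
send_rows:
  motion:
    - [0,0,-10,0,40]
    - [0,0,-20,0,40]
    - [0,0,-25,0,40]
    - [0,0,-20,0,40]
    - [0,0,-8,0,40]

```text
clock: 6.25
tool_pos: [0.5453, 0.1406, 0.0987]
ee_rot: [0.352, 3.12, 0.001]
force: [0.4, 0.3, -3.5]
opening: 0.0571
```

Request:
send_rows:
  motion:
    - [0,0,-4,0,40]
    - [0,0,0,0,40]
    - [0,0,0,0,40]
    - [0,0,0,0,40]
    - [0,0,0,0,40]

```text
clock: 6.88
tool_pos: [0.5448, 0.1403, 0.1011]
ee_rot: [-0.353, -3.121, 0.0]
force: [0.0, 0.3, -4.6]
opening: 0.0572
```

```bash
cat >> h.py <<'E'
def tq(n=6):
    """moment in tool axes over n samples 0.05 s apart (y = about tin's y)"""
    for i in range(n):
        s=ctrl.state();M=R.from_rotvec(s["ee_rot"]).as_matrix()
        print("%.3f"%s["clock"],"F",M.T@s["force"],"T",M.T@s["torque"],"pos",s["tool_pos"],"op %.4f"%s["opening"])
        if i<n-1: imaging.snapshot("wrist")
E
python3 -c "
from h import *
tq(6)"
```

```text
6.875 F [0.0544 0.3026 4.6331] T [-0.0137  0.0137 -0.0337] pos [0.5448 0.1403 0.1011] op 0.0572
6.925 F [-0.2979  0.9378  4.4452] T [ 0.0044 -0.0219 -0.0079] pos [0.5448 0.1403 0.1011] op 0.0569
6.975 F [-0.034   0.0091  4.2941] T [ 0.0282 -0.008   0.0087] pos [0.5448 0.1403 0.1012] op 0.0569
7.025 F [-0.5185  0.5809  4.224 ] T [-0.0268 -0.0559 -0.0286] pos [0.5449 0.1404 0.1012] op 0.0569
7.075 F [0.3621 0.4668 2.9867] T [0.0098 0.009  0.0082] pos [0.5449 0.1404 0.1013] op 0.0570
7.125 F [-0.4035 -0.0184  4.0099] T [0.0325 0.0097 0.041 ] pos [0.5449 0.1404 0.1013] op 0.0570
```

Request:
send_rows:
  motion:
    - [-35,0,0,0,40]
    - [-35,0,0,0,40]
    - [35,0,0,0,40]
    - [35,0,0,0,40]
    - [0,0,0,0,40]

```text
clock: 7.75
tool_pos: [0.5428, 0.1412, 0.1013]
ee_rot: [-0.35, -3.12, 0.0]
force: [0.2, -0.0, -4.0]
opening: 0.0569
```

```bash
python3 -c "
from h import *
tq(10)"
```

```text
7.750 F [-0.206   0.0368  4.0304] T [-0.0507 -0.0845 -0.0185] pos [0.5428 0.1412 0.1013] op 0.0569
7.800 F [-0.1085 -0.1743  3.7351] T [-0.0226 -0.0048  0.027 ] pos [0.5444 0.1408 0.1015] op 0.0570
7.850 F [-0.6428 -0.8938  3.2346] T [-0.0125 -0.1264  0.0717] pos [0.5452 0.1405 0.1016] op 0.0570
7.900 F [0.1768 0.5715 3.648 ] T [ 0.0398  0.0517 -0.0185] pos [0.5455 0.1403 0.1015] op 0.0572
7.950 F [-0.4844 -0.4769  4.266 ] T [-0.0435 -0.0393 -0.0312] pos [0.5456 0.1402 0.1014] op 0.0568
8.000 F [-0.4001 -0.1839  4.2402] T [ 0.0027 -0.0043  0.0186] pos [0.5456 0.1401 0.1013] op 0.0570
8.050 F [ 0.2381 -0.1904  4.3682] T [ 0.0207  0.0274 -0.0541] pos [0.5454 0.1401 0.1012] op 0.0570
8.100 F [0.002  0.0055 3.8804] T [ 0.0521 -0.1136  0.0032] pos [0.5453 0.1401 0.1012] op 0.0567
8.150 F [-1.2154 -0.2073  3.3424] T [-0.0555  0.1235 -0.033 ] pos [0.5452 0.1401 0.1012] op 0.0570
8.200 F [ 0.8934 -0.3743  5.1013] T [ 0.0146 -0.041   0.0405] pos [0.5451 0.1402 0.1012] op 0.0569
```

Request:
send_rows:
  motion:
    - [-35,0,0,0,40]
    - [-35,0,0,0,40]
    - [0,0,0,0,40]
    - [0,0,0,0,40]
    - [0,0,0,0,40]

```text
clock: 8.82
tool_pos: [0.6125, 0.1251, 0.1013]
ee_rot: [-0.352, -3.121, -0.0]
force: [-0.8, -0.3, -3.9]
opening: 0.0573
```

```bash
python3 -c "
from h import *
tq(10)"
```

```text
8.825 F [ 0.7558 -0.4618  3.9324] T [ 0.0358  0.0863 -0.0033] pos [0.6125 0.1251 0.1013] op 0.0573
8.875 F [-0.3762  0.0248  4.3591] T [0.0315 0.0084 0.0143] pos [0.6127 0.1251 0.1014] op 0.0567
8.925 F [ 0.3522 -1.3025  4.0857] T [-0.0227 -0.043  -0.049 ] pos [0.6128 0.1251 0.1014] op 0.0574
8.975 F [-0.0809  0.8701  3.6971] T [0.0095 0.0628 0.0183] pos [0.6128 0.125  0.1014] op 0.0568
9.025 F [-0.2584  0.0276  3.608 ] T [ 0.0003 -0.0753 -0.0579] pos [0.6129 0.125  0.1015] op 0.0568
9.075 F [1.4272 0.1707 4.3856] T [0.024  0.0466 0.0335] pos [0.613  0.1249 0.1014] op 0.0571
9.125 F [-0.565  -0.5062  4.2022] T [-0.0094  0.0372  0.0297] pos [0.6131 0.1249 0.1014] op 0.0570
9.175 F [0.1275 0.1912 4.3505] T [-0.0069 -0.0858  0.0375] pos [0.6131 0.1248 0.1014] op 0.0568
9.225 F [-0.3813 -0.2726  4.0734] T [-0.0391  0.0885 -0.0159] pos [0.6131 0.1248 0.1014] op 0.0569
9.275 F [-0.3938 -0.2344  3.4784] T [0.0359 0.0122 0.0156] pos [0.6131 0.1248 0.1014] op 0.0572
```

```bash
cat >> h.py <<'E'
def tq2(n=16):
    L=[]
    for i in range(n):
        s=ctrl.state();M=R.from_rotvec(s["ee_rot"]).as_matrix()
        L.append([*(M.T@s["torque"])[:2],*s["tau"][[1,3,5]],(M.T@s["force"])[0]])
        if i<n-1: imaging.snapshot("wrist")
    L=np.array(L);print("t",s["clock"],"cols Tx Ty tau2 tau4 tau6 Fx; mean",L.mean(0),"sd",L.std(0));print(L.T)
E
python3 -c "
from h import *
tq2(12)"
```

```text
t 9.825 cols Tx Ty tau2 tau4 tau6 Fx; mean [  -0.001     0.0173 -101.9045  -30.9678    0.0013    0.0388] sd [0.0315 0.0663 0.0183 0.0038 0.0013 0.3971]
[[   0.0359   -0.0335   -0.018     0.0081    0.0149   -0.0443   -0.0142
    -0.0137    0.061     0.004    -0.0434    0.0305]
 [   0.0122   -0.0426    0.1      -0.0224   -0.0697    0.1418   -0.0277
     0.0049    0.0902   -0.0732    0.0388    0.0556]
 [-101.9356 -101.9319 -101.9241 -101.9165 -101.9125 -101.9027 -101.8973
  -101.8931 -101.8904 -101.8837 -101.8835 -101.8829]
 [ -30.9579  -30.9622  -30.9664  -30.967   -30.9686  -30.9699  -30.9693
   -30.9697  -30.9715  -30.9698  -30.9703  -30.9712]
 [   0.0012   -0.0002    0.0028    0.0008    0.0005    0.0031   -0.0001
     0.0008    0.003    -0.0006    0.0016    0.0026]
 [  -0.3938    0.0945    0.2673   -0.6459    0.2916    0.2201   -0.5155
     0.1907    0.3093    0.2895    0.7166   -0.3588]]
```

Request:
send_rows:
  motion:
    - [35,0,0,0,40]
    - [35,0,0,0,40]
    - [0,0,0,0,40]
    - [0,0,0,0,40]
    - [0,0,0,0,40]

```text
clock: 10.45
tool_pos: [0.5456, 0.1401, 0.1013]
ee_rot: [0.353, 3.121, 0.0]
force: [-0.5, -0.3, -3.8]
opening: 0.0571
```

```bash
python3 -c "
from h import *
tq2(12)"
```

```text
t 11.0 cols Tx Ty tau2 tau4 tau6 Fx; mean [  0.0081   0.0219 -91.4808 -27.8939   0.0011  -0.1054] sd [0.0274 0.0667 0.175  0.0407 0.0018 0.5727]
[[  0.0683  -0.0179   0.0464   0.0206  -0.0102  -0.0047  -0.0166  -0.0072
   -0.019   -0.0069   0.0357   0.0089]
 [  0.1231  -0.0533  -0.0337   0.1411  -0.0546   0.0528   0.0837  -0.0483
    0.061   -0.0034  -0.028    0.0221]
 [-91.8844 -91.7507 -91.6305 -91.5317 -91.457  -91.405  -91.3697 -91.3519
  -91.3439 -91.344  -91.3468 -91.3542]
 [-27.7961 -27.9049 -27.9425 -27.9484 -27.9358 -27.9203 -27.9045 -27.8903
  -27.881  -27.8737 -27.8661 -27.8631]
 [  0.0033  -0.0011  -0.0025   0.0013  -0.0011   0.0009   0.003   -0.0001
    0.003    0.0021   0.0025   0.0019]
 [  0.3804  -0.3011  -0.7064   0.493   -0.2296   0.0621  -1.2655   0.1113
    1.0107  -0.4865   0.0653  -0.3986]]
```

Request:
send_rows:
  motion:
    - [-34,0,0,0,40]
    - [-30,0,0,0,40]
    - [-26,0,0,0,40]
    - [-22,0,0,0,40]
    - [-18,0,0,0,40]

```text
clock: 11.62
tool_pos: [0.6723, 0.1111, 0.1011]
ee_rot: [-0.353, -3.122, 0.0]
force: [-0.1, 1.0, -4.0]
opening: 0.0571
```

Request:
send_rows:
  motion:
    - [-14,0,0,0,40]
    - [-10,0,0,0,40]
    - [-6,0,0,0,40]
    - [-3,0,0,0,40]
    - [0,0,0,0,40]

```text
clock: 12.25
tool_pos: [0.7037, 0.1041, 0.1013]
ee_rot: [-0.352, -3.122, 0.0]
force: [-0.6, 0.4, -3.4]
opening: 0.057
```

```bash
python3 -c "
from h import *
tq2(10)"
```

```text
t 12.7 cols Tx Ty tau2 tau4 tau6 Fx; mean [  -0.0096    0.0126 -116.0704  -35.22      0.0047    0.07  ] sd [0.0306 0.0654 0.137  0.1696 0.0112 0.6808]
[[   0.0552   -0.0032   -0.0577   -0.0262   -0.0217   -0.0288    0.0281
    -0.0076   -0.0019   -0.0325]
 [   0.0471    0.0259   -0.0596    0.0349    0.1043   -0.0743    0.004
     0.1232   -0.0085   -0.0712]
 [-115.8023 -115.9139 -115.9652 -116.0154 -116.0675 -116.122  -116.1664
  -116.1985 -116.2205 -116.2325]
 [ -35.6276  -35.4399  -35.2749  -35.1755  -35.1263  -35.1065  -35.1042
   -35.109   -35.1153  -35.1211]
 [   0.0375    0.0053   -0.0029   -0.0002    0.0026   -0.0002    0.0012
     0.003     0.0007   -0.0001]
 [   0.7149    0.073    -0.3258   -0.4151   -0.8592    0.5481    0.8961
    -0.9655   -0.0224    1.056 ]]
```

Request:
send_rows:
  motion:
    - [34,0,0,0,40]
    - [30,0,0,0,40]
    - [26,0,0,0,40]
    - [22,0,0,0,40]
    - [18,0,0,0,40]

```text
clock: 13.32
tool_pos: [0.5763, 0.1333, 0.1015]
ee_rot: [0.352, 3.122, 0.0]
force: [0.6, 1.2, -3.6]
opening: 0.0571
```

Request:
send_rows:
  motion:
    - [14,0,0,0,40]
    - [10,0,0,0,40]
    - [6,0,0,0,40]
    - [3,0,0,0,40]
    - [0,0,0,0,40]

```text
clock: 13.95
tool_pos: [0.545, 0.1403, 0.1013]
ee_rot: [0.353, 3.122, -0.0]
force: [0.4, -1.4, -3.6]
opening: 0.0569
```

```bash
python3 -c "
from h import *
tq2(10); go(.5453,.1404,.0165)"
```

```text
t 14.4 cols Tx Ty tau2 tau4 tau6 Fx; mean [ -0.0068  -0.0024 -91.4949 -27.7775   0.0005  -0.1329] sd [0.0407 0.0706 0.107  0.1652 0.0071 0.5362]
[[  0.0425   0.0187   0.0006  -0.0116  -0.0258  -0.0454  -0.0478   0.0446
   -0.0804   0.0363]
 [ -0.0971  -0.0146   0.0495  -0.0624   0.1393  -0.0545  -0.0188   0.0402
   -0.0715   0.0663]
 [-91.7086 -91.6244 -91.5739 -91.5313 -91.4875 -91.4503 -91.4191 -91.3973
  -91.3828 -91.3741]
 [-27.3919 -27.5523 -27.7143 -27.8145 -27.8677 -27.8881 -27.8929 -27.8908
  -27.8838 -27.879 ]
 [ -0.0183   0.0089   0.0091   0.0013   0.0021  -0.0006  -0.0005   0.0013
   -0.001    0.0026]
 [ -0.733   -0.2771   0.2813  -0.0282   0.1766  -0.5194   0.781   -0.8342
    0.5183  -0.6943]]
shift mm [-0.3079  0.1233 84.7957] tool x yaw 167.1104957920435 pos [0.545  0.1403 0.1013] t 14.4
```

The left tin shows no moment change between ends (0.01 ± 0.03 N m), so it looks packed. I'll set it back.

Request:
send_rows:
  motion:
    - [0,0,15,0,40]
    - [0,0,25,0,40]
    - [0,0,25,0,40]
    - [0,0,12,0,40]
    - [0,0,5,0,40]

```text
clock: 15.02
tool_pos: [0.5446, 0.1402, 0.0185]
ee_rot: [-0.353, -3.121, 0.001]
force: [0.8, 0.4, -4.6]
opening: 0.0567
```

Request:
send_rows:
  motion:
    - [0,0,3,0,40]
    - [0,0,1,0,40]
    - [0,0,0,0,40]
    - [0,0,0,0,85]
    - [0,0,0,0,85]

```text
clock: 15.65
tool_pos: [0.5452, 0.1405, 0.0157]
ee_rot: [0.352, 3.121, 0.001]
force: [-0.1, 0.3, 0.6]
opening: 0.0851
```

Request:
send_rows:
  motion:
    - [0,0,0,0,85]
    - [0,0,0,0,85]
    - [0,0,-20,0,85]
    - [0,0,-30,0,85]
    - [0,0,-30,0,85]

```text
clock: 16.27
tool_pos: [0.5447, 0.1403, 0.0961]
ee_rot: [-0.353, -3.121, 0.0]
force: [0.2, 0.3, -0.0]
opening: 0.0849
```

```bash
python3 -c "
from h import *
for i in range(2): imaging.snapshot('wrist')
d=imaging.snapshot('top')
for n in ('tin_left','tin_middle','tin_right'): print(n,[(r['location'],round(r['p'],2)) for r in imaging.landmark_of(n,'top')])
go(.5245,.0165,.1)"
```

```text
tin_left []
tin_middle [([0.5271, 0.0127, 0.0019], 0.75), ([0.7538, -0.1221, -0.0031], 0.58)]
tin_right [([0.5049, -0.0935, 0.0044], 0.86)]
shift mm [  -8.1148 -125.1445   -5.3551] tool x yaw 167.12277044854778 pos [0.5445 0.1403 0.0946] t 16.575
```

Request:
send_rows:
  motion:
    - [-2,-32,0,0,85]
    - [-2,-32,0,0,85]
    - [-2,-32,0,0,85]
    - [-2,-31,0,0,85]
    - [0,0,0,0,85]

```text
clock: 17.2
tool_pos: [0.5236, 0.0123, 0.0945]
ee_rot: [-0.358, -3.12, 0.002]
force: [0.5, -0.1, -0.3]
opening: 0.0853
```

```bash
python3 -c "
from h import *
for i in range(2): imaging.snapshot('wrist')
d=imaging.snapshot('wrist'); cv2.imwrite('pics/w3.png',d['pixels'])
for n in ('tin_left','tin_middle','tin_right'): print(n,[(r['location'],round(r['p'],2)) for r in imaging.landmark_of(n,'wrist')])
go(.525,.0145,.0155)"
```

```text
tin_left [([0.5458, 0.1446, 0.0039], 0.92)]
tin_middle [([0.5285, 0.0133, 0.0032], 0.74)]
tin_right [([0.5017, -0.0912, 0.0061], 0.73)]
shift mm [-0.8849 -0.9769 79.5704] tool x yaw 167.18781871623924 pos [0.5244 0.0156 0.0951] t 17.5
```

View pics/w3.png

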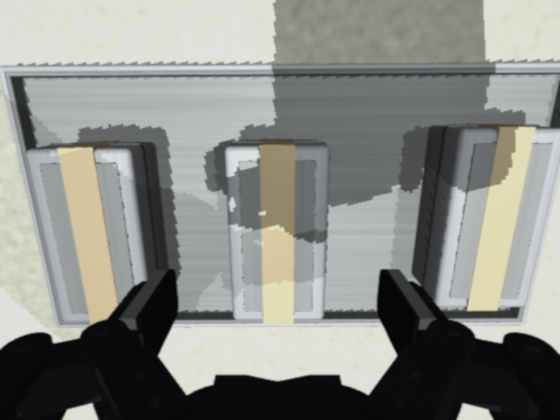

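The middle tin is centred at (278,230), the left tin stands upright in place at (500,215), and the right tin is at (85,235). I'll go down and grip.

Request:
send_rows:
  motion:
    - [-1,0,25,0,85]
    - [0,0,25,0,85]
    - [0,0,20,0,85]
    - [0,0,9,0,85]
    - [0,0,0,0,85]

```text
clock: 18.12
tool_pos: [0.5252, 0.0148, 0.0161]
ee_rot: [-0.352, -3.121, 0.0]
force: [0.7, -0.3, -1.1]
opening: 0.0854
```

Request:
send_rows:
  motion:
    - [0,0,0,0,40]
    - [0,0,0,0,40]
    - [0,0,0,0,40]
    - [0,0,0,0,40]
    - [0,0,0,0,40]

```text
clock: 18.75
tool_pos: [0.5258, 0.0147, 0.0174]
ee_rot: [0.352, 3.121, 0.001]
force: [-2.2, 0.4, 11.5]
opening: 0.0573
```

Request:
send_rows:
  motion:
    - [0,0,-10,0,40]
    - [0,0,-20,0,40]
    - [0,0,-25,0,40]
    - [0,0,-20,0,40]
    - [0,0,-8,0,40]

```text
clock: 19.38
tool_pos: [0.5258, 0.0146, 0.1008]
ee_rot: [0.352, 3.12, 0.001]
force: [-1.1, 1.2, -4.5]
opening: 0.0568
```

Request:
send_rows:
  motion:
    - [0,0,-4,0,40]
    - [0,0,0,0,40]
    - [0,0,0,0,40]
    - [0,0,0,0,40]
    - [0,0,0,0,40]

```text
clock: 20.0
tool_pos: [0.5253, 0.0146, 0.1031]
ee_rot: [-0.353, -3.121, 0.0]
force: [0.2, 0.8, -4.8]
opening: 0.0569
```

```bash
python3 -c "
from h import *
tq2(6);go(.525,.0145,.0155)"
```

```text
t 20.25 cols Tx Ty tau2 tau4 tau6 Fx; mean [ -0.0011   0.0078 -85.1187 -26.2084   0.0007   0.0593] sd [0.0303 0.0268 0.0115 0.0138 0.0001 0.652 ]
[[ -0.0541   0.0188  -0.0175   0.0167  -0.0098   0.0394]
 [  0.0015   0.0194  -0.0323   0.0462   0.0289  -0.0166]
 [-85.1264 -85.1077 -85.1051 -85.1124 -85.1223 -85.1382]
 [-26.1869 -26.1964 -26.2057 -26.2137 -26.2206 -26.227 ]
 [  0.0007   0.0008   0.0009   0.0007   0.0007   0.0007]
 [ -0.0048   0.0174  -1.2776   0.5019   0.3847   0.7344]]
shift mm [ 0.2755 -0.1554 87.7734] tool x yaw 167.11631691076428 pos [0.5253 0.0146 0.1033] t 20.25
```

Request:
send_rows:
  motion:
    - [-34,0,0,0,40]
    - [-30,0,0,0,40]
    - [-26,0,0,0,40]
    - [-22,0,0,0,40]
    - [-18,0,0,0,40]

```text
clock: 20.88
tool_pos: [0.6527, -0.0147, 0.1031]
ee_rot: [-0.353, -3.122, 0.0]
force: [-0.2, -0.7, -4.2]
opening: 0.0567
```

Request:
send_rows:
  motion:
    - [-14,0,0,0,40]
    - [-10,0,0,0,40]
    - [-6,0,0,0,40]
    - [-3,0,0,0,40]
    - [0,0,0,0,40]

```text
clock: 21.5
tool_pos: [0.6841, -0.0217, 0.1033]
ee_rot: [-0.352, -3.122, -0.0]
force: [0.4, 0.4, -4.4]
opening: 0.0566
```

```bash
python3 -c "
from h import *
tq2(10)"
```

```text
t 21.95 cols Tx Ty tau2 tau4 tau6 Fx; mean [   0.0157   -0.0144 -111.6255  -34.1104    0.0046   -0.0487] sd [0.0229 0.0233 0.1408 0.1802 0.0102 0.2729]
[[   0.0528    0.0347    0.0228   -0.0279    0.0312    0.0214   -0.011
     0.0259    0.0125   -0.0058]
 [   0.0166    0.0088   -0.0561   -0.0099   -0.0137   -0.051    -0.0245
     0.0126   -0.0136   -0.0128]
 [-111.3516 -111.4603 -111.5155 -111.5703 -111.6266 -111.6811 -111.7232
  -111.7569 -111.7782 -111.7915]
 [ -34.5378  -34.3494  -34.1739  -34.0662  -34.0113  -33.9898  -33.9856
   -33.9895  -33.9959  -34.0046]
 [   0.0348    0.0009   -0.0021   -0.0002    0.0015    0.0023    0.0023
     0.0021    0.0023    0.0019]
 [  -0.27     -0.4952    0.1304   -0.4122    0.3265   -0.1479   -0.0605
     0.3298    0.1465   -0.0347]]
```

Request:
send_rows:
  motion:
    - [34,0,0,0,40]
    - [30,0,0,0,40]
    - [26,0,0,0,40]
    - [22,0,0,0,40]
    - [18,0,0,0,40]

```text
clock: 22.58
tool_pos: [0.5568, 0.0074, 0.1035]
ee_rot: [0.352, 3.121, 0.0]
force: [-0.1, 0.9, -4.7]
opening: 0.0568
```

Request:
send_rows:
  motion:
    - [14,0,0,0,40]
    - [10,0,0,0,40]
    - [6,0,0,0,40]
    - [3,0,0,0,40]
    - [0,0,0,0,40]

```text
clock: 23.2
tool_pos: [0.5255, 0.0145, 0.1033]
ee_rot: [0.353, 3.122, -0.0]
force: [0.4, -0.5, -4.2]
opening: 0.0567
```

```bash
python3 -c "
from h import *
tq2(10); go(.5253,.0146,.018)"
```

```text
t 23.65 cols Tx Ty tau2 tau4 tau6 Fx; mean [ -0.0106  -0.0006 -85.3174 -26.1475   0.0009  -0.1357] sd [0.0294 0.066  0.119  0.1863 0.0063 0.5546]
[[  0.0369   0.0319  -0.0019  -0.0365  -0.0246   0.0255  -0.0273  -0.037
   -0.0331  -0.0396]
 [  0.0427  -0.0355  -0.1095  -0.0451   0.0634   0.0629  -0.031   -0.0625
   -0.0073   0.1163]
 [-85.5519 -85.4662 -85.4087 -85.3558 -85.3055 -85.2635 -85.2352 -85.2083
  -85.1931 -85.1853]
 [-25.7166 -25.89   -26.0729 -26.1874 -26.2476 -26.2723 -26.2796 -26.2754
  -26.2696 -26.2637]
 [ -0.0128   0.0129   0.0071   0.0019   0.0015   0.0003  -0.0018  -0.0023
    0.0004   0.0018]
 [ -0.5196  -0.3188  -0.3837   0.1341  -0.0265  -1.4309   0.5096   0.0921
    0.6363  -0.0498]]
shift mm [ 0.1063  0.0551 85.28  ] tool x yaw 167.11421716828687 pos [0.5254 0.0145 0.1033] t 23.65
```

The middle tin shows no moment change either. I'll set it back and go to the right tin.

Request:
send_rows:
  motion:
    - [0,0,15,0,40]
    - [0,0,25,0,40]
    - [0,0,25,0,40]
    - [0,0,12,0,40]
    - [0,0,5,0,40]

```text
clock: 24.28
tool_pos: [0.5251, 0.0145, 0.0205]
ee_rot: [-0.353, -3.121, 0.0]
force: [0.5, 0.0, -3.0]
opening: 0.0572
```

Request:
send_rows:
  motion:
    - [0,0,3,0,40]
    - [0,0,1,0,40]
    - [0,0,0,0,40]
    - [0,0,0,0,85]
    - [0,0,0,0,85]

```text
clock: 24.9
tool_pos: [0.5256, 0.0146, 0.0176]
ee_rot: [0.352, 3.121, 0.0]
force: [0.1, -0.1, 0.1]
opening: 0.0849
```

Request:
send_rows:
  motion:
    - [0,0,0,0,85]
    - [0,0,0,0,85]
    - [0,0,-20,0,85]
    - [0,0,-30,0,85]
    - [0,0,-30,0,85]

```text
clock: 25.52
tool_pos: [0.5252, 0.0145, 0.0981]
ee_rot: [-0.353, -3.121, 0.0]
force: [-1.0, 0.5, -0.9]
opening: 0.0848
```

Request:
send_rows:
  motion:
    - [-1,-27,0,0,85]
    - [-1,-27,0,0,85]
    - [0,-27,0,0,85]
    - [0,-27,0,0,85]
    - [0,0,0,0,85]

```text
clock: 26.15
tool_pos: [0.5027, -0.0931, 0.0974]
ee_rot: [-0.357, -3.121, 0.001]
force: [0.1, 0.3, 0.0]
opening: 0.0853
```

```bash
python3 -c "
from h import *
for i in range(2): imaging.snapshot('wrist')
d=imaging.snapshot('wrist'); cv2.imwrite('pics/w4.png',d['pixels'])
for n in ('tin_middle','tin_right'): print(n,[(r['location'],round(r['p'],2)) for r in imaging.landmark_of(n,'wrist')])
go(.503,-.091,.0155)"
```

```text
tin_middle [([0.5253, 0.0163, 0.0034], 0.96)]
tin_right [([0.5004, -0.0895, 0.0079], 0.64)]
shift mm [ 0.2559 -0.8022 81.7727] tool x yaw 167.181504157667 pos [ 0.5034 -0.0903  0.0973] t 26.4
```

View pics/w4.png

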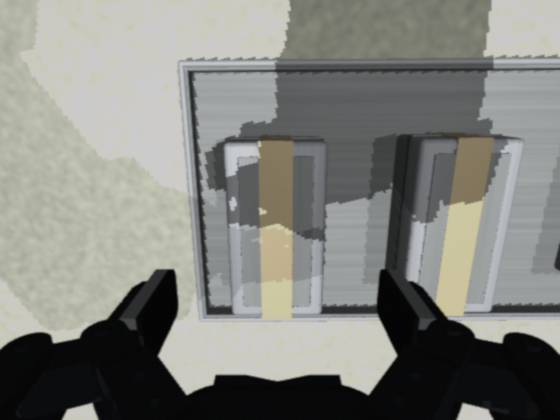

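The right tin is centred at (276,228) and the middle tin is back in place at (465,225). I'll go down, grip and lift.

Request:
send_rows:
  motion:
    - [0,-1,25,0,85]
    - [0,0,25,0,85]
    - [0,0,22,0,85]
    - [0,0,9,0,85]
    - [0,0,0,0,85]

```text
clock: 27.02
tool_pos: [0.5029, -0.0918, 0.0162]
ee_rot: [-0.352, -3.121, 0.0]
force: [0.3, -0.7, 0.2]
opening: 0.0845
```

Request:
send_rows:
  motion:
    - [0,0,0,0,40]
    - [0,0,0,0,40]
    - [0,0,0,0,40]
    - [0,0,0,0,40]
    - [0,0,0,0,40]

```text
clock: 27.65
tool_pos: [0.5035, -0.0921, 0.0174]
ee_rot: [0.352, 3.12, 0.0]
force: [-2.2, 1.2, 13.1]
opening: 0.0572
```

Request:
send_rows:
  motion:
    - [0,0,-10,0,40]
    - [0,0,-20,0,40]
    - [0,0,-25,0,40]
    - [0,0,-20,0,40]
    - [0,0,-8,0,40]

```text
clock: 28.28
tool_pos: [0.5034, -0.0922, 0.1008]
ee_rot: [0.352, 3.12, 0.0]
force: [-0.2, -0.7, -3.7]
opening: 0.0568
```

Request:
send_rows:
  motion:
    - [0,0,-4,0,40]
    - [0,0,0,0,40]
    - [0,0,0,0,40]
    - [0,0,0,0,40]
    - [0,0,0,0,40]

```text
clock: 28.9
tool_pos: [0.5029, -0.0921, 0.1031]
ee_rot: [-0.352, -3.121, 0.0]
force: [-0.1, 0.2, -3.7]
opening: 0.0569
```

```bash
python3 -c "
from h import *
tq2(6);go(.503,-.091,.0155)"
```

```text
t 29.15 cols Tx Ty tau2 tau4 tau6 Fx; mean [  0.0001  -0.008  -82.5799 -25.4197   0.0033  -0.1276] sd [0.0309 0.0229 0.0115 0.0132 0.0001 0.2201]
[[  0.0382  -0.0222   0.005   -0.0538   0.0039   0.0294]
 [ -0.0318   0.0259   0.0028   0.0018  -0.0425  -0.0038]
 [-82.592  -82.5693 -82.566  -82.5725 -82.5829 -82.5967]
 [-25.3995 -25.4077 -25.4166 -25.4255 -25.4322 -25.4369]
 [  0.0032   0.0033   0.0034   0.0032   0.0032   0.0032]
 [  0.1006  -0.1534  -0.0962  -0.0571  -0.5845   0.025 ]]
shift mm [ 0.2393  1.1443 87.792 ] tool x yaw 167.1118167230888 pos [ 0.503  -0.0922  0.1033] t 29.15
```

Request:
send_rows:
  motion:
    - [-34,0,0,0,40]
    - [-30,0,0,0,40]
    - [-26,0,0,0,40]
    - [-22,0,0,0,40]
    - [-18,0,0,0,40]

```text
clock: 29.78
tool_pos: [0.6304, -0.1213, 0.1031]
ee_rot: [-0.352, -3.122, 0.0]
force: [-0.1, 1.0, -4.1]
opening: 0.0569
```

Request:
send_rows:
  motion:
    - [-14,0,0,0,40]
    - [-10,0,0,0,40]
    - [-6,0,0,0,40]
    - [-3,0,0,0,40]
    - [0,0,0,0,40]

```text
clock: 30.4
tool_pos: [0.6618, -0.1284, 0.1033]
ee_rot: [-0.352, -3.122, -0.0]
force: [0.2, 0.4, -4.1]
opening: 0.0569
```

```bash
python3 -c "
from h import *
tq2(10)"
```

```text
t 30.85 cols Tx Ty tau2 tau4 tau6 Fx; mean [   0.0051   -0.0387 -109.584   -33.4486    0.0515    0.1633] sd [0.0278 0.0345 0.1452 0.1827 0.0118 0.547 ]
[[   0.0564   -0.0045    0.0099   -0.0385    0.0314    0.0056   -0.0355
     0.0293    0.0035   -0.0066]
 [  -0.0716   -0.021    -0.1024   -0.0015   -0.0168   -0.0588    0.021
    -0.0411   -0.0619   -0.0324]
 [-109.2971 -109.4135 -109.4746 -109.5296 -109.5868 -109.643  -109.6835
  -109.7206 -109.7399 -109.7515]
 [ -33.8764  -33.6966  -33.5175  -33.4064  -33.3489  -33.3269  -33.3205
   -33.3243  -33.3312  -33.3375]
 [   0.0867    0.0465    0.0435    0.0463    0.0479    0.0488    0.0489
     0.049     0.049     0.0488]
 [  -0.1254    0.0658    0.8431   -0.1993    0.1913    0.6096   -0.1037
    -0.0873   -0.772     1.2107]]
```

Request:
send_rows:
  motion:
    - [34,0,0,0,40]
    - [30,0,0,0,40]
    - [26,0,0,0,40]
    - [22,0,0,0,40]
    - [18,0,0,0,40]

```text
clock: 31.48
tool_pos: [0.5344, -0.0993, 0.1035]
ee_rot: [0.352, 3.122, 0.0]
force: [0.4, -0.2, -3.2]
opening: 0.0571
```

Request:
send_rows:
  motion:
    - [14,0,0,0,40]
    - [10,0,0,0,40]
    - [6,0,0,0,40]
    - [3,0,0,0,40]
    - [0,0,0,0,40]

```text
clock: 32.1
tool_pos: [0.5031, -0.0922, 0.1033]
ee_rot: [0.352, 3.122, -0.0]
force: [0.4, 0.6, -3.6]
opening: 0.0568
```

```bash
python3 -c "
from h import *
tq2(10); go(.503,-.0922,.018)"
```

```text
t 32.55 cols Tx Ty tau2 tau4 tau6 Fx; mean [ -0.0049   0.0084 -82.7893 -25.36    -0.003   -0.0523] sd [0.0222 0.038  0.1257 0.1928 0.0081 0.4077]
[[ -0.0083  -0.0187   0.0148  -0.046    0.0014   0.0201  -0.0096  -0.0131
    0.034   -0.024 ]
 [  0.0216   0.0354  -0.0575   0.0173  -0.0467  -0.0048   0.0456   0.0619
    0.0343  -0.0229]
 [-83.0373 -82.9489 -82.8856 -82.8276 -82.7756 -82.7322 -82.6979 -82.6776
  -82.6595 -82.6509]
 [-24.9188 -25.0888 -25.2796 -25.3998 -25.4625 -25.4898 -25.497  -25.4947
  -25.4882 -25.4813]
 [ -0.0226   0.0103   0.006   -0.0002  -0.0035  -0.0045  -0.0044  -0.0039
   -0.0037  -0.0034]
 [ -0.2407  -0.7197   0.1135   0.362   -0.6778  -0.3681   0.3476   0.1891
    0.0039   0.4675]]
shift mm [ 0.0228 -0.0572 85.2923] tool x yaw 167.11550147709605 pos [ 0.503  -0.0921  0.1033] t 32.55
```

The right tin is the one. After the far shake wrist torque tau6 is 0.049 N m, and after the return it is −0.0035 N m. The other two stayed within about 0.002 N m. I'll carry it out.

Request:
send_rows:
  motion:
    - [0,0,-12,0,40]
    - [-6,0,-20,0,40]
    - [-12,0,-22,0,40]
    - [-18,0,-20,0,40]
    - [-20,0,-12,0,40]

```text
clock: 33.17
tool_pos: [0.5584, -0.1048, 0.1914]
ee_rot: [0.352, 3.12, 0.0]
force: [0.2, 0.8, -4.6]
opening: 0.0572
```

Request:
send_rows:
  motion:
    - [-22,0,-8,0,40]
    - [-22,0,-4,0,40]
    - [-20,0,0,0,40]
    - [-15,0,0,0,40]
    - [-10,0,0,0,40]

```text
clock: 33.8
tool_pos: [0.6448, -0.1246, 0.2019]
ee_rot: [0.352, 3.122, -0.0]
force: [-0.8, 0.5, -4.1]
opening: 0.0569
```

Request:
send_rows:
  motion:
    - [-5,0,0,0,40]
    - [0,0,0,0,40]
    - [0,0,0,0,40]
    - [0,0,0,0,40]
    - [0,0,0,0,40]

```text
clock: 34.42
tool_pos: [0.6491, -0.1255, 0.2014]
ee_rot: [-0.352, -3.122, 0.0]
force: [-0.5, 0.2, -3.7]
opening: 0.0568
```

Request:
send_rows:
  motion:
    - [0,0,0,0,40]
    - [0,0,0,0,40]
    - [0,0,0,0,40]
    - [0,0,0,0,40]
    - [0,0,0,0,40]

```text
clock: 35.05
tool_pos: [0.6492, -0.1256, 0.2013]
ee_rot: [-0.353, -3.122, 0.0]
force: [-0.3, -0.3, -3.4]
opening: 0.0568
```

```bash
python3 -c "
from h import *
d=imaging.snapshot('scene'); cv2.imwrite('pics/s5.png',d['pixels'])
for n in ('tin_left','tin_middle','tin_right','dishes','bottle','pen'): print(n,[(r['location'],round(r['p'],2)) for r in imaging.landmark_of(n,'scene')])
tq(4)"
```

```text
tin_left [([0.5459, 0.1423, 0.0034], 0.7)]
tin_middle [([0.5253, 0.0143, 0.0041], 0.59), ([0.6433, 0.4045, 0.0001], 0.41)]
tin_right [([0.651, -0.1287, 0.1917], 0.81)]
dishes [([0.6445, 0.4032, 0.0008], 0.73)]
bottle [([0.3652, -0.373, 0.0003], 0.71)]
pen [([0.7698, 0.1634, -0.0048], 0.71)]
35.400 F [-0.5531 -0.6537  3.2868] T [-0.0399 -0.0042 -0.0343] pos [ 0.6492 -0.1256  0.2013] op 0.0565
35.450 F [-0.3904  0.5442  3.5225] T [ 0.0053 -0.0638 -0.0104] pos [ 0.6492 -0.1256  0.2013] op 0.0570
35.500 F [-0.4082  0.5785  2.8595] T [-0.04   -0.0271 -0.0421] pos [ 0.6492 -0.1256  0.2013] op 0.0569
35.550 F [0.1364 0.8842 3.7065] T [-0.06   -0.0153  0.0117] pos [ 0.6492 -0.1256  0.2013] op 0.0569
```

View pics/s5.png

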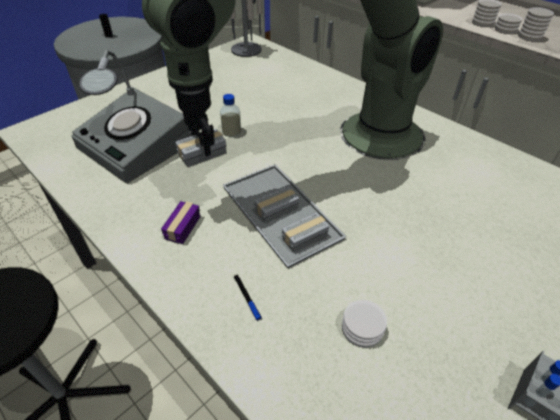

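The tin is level in the gripper at (200,147). The other two are in place at (277,202) and (305,230), and the pen, dishes, bottle and purple box have not moved.

```bash
python3 -c "
from bench import ctrl
print(ctrl.hand_in())"
```

```text
the job is handed in; nothing more can be done
None
```

The right tin holds the ball, and I handed the job in at about 35.6 s with it in the gripper. I lifted and shook each tin lid up along its length, left to right, and set the left and middle tins back in their places.

**Which tin:** wrist joint torque (tau6) told them apart. It shifted about 0.05 N m between the two ends of the shake for the right tin. For the left and middle tins it shifted less than about 0.002 N m. The rows cannot tilt the tool, so I moved the ball with a fast start and slow stop instead of rocking.

**Last checks:**
- **Held tin:** the underside is about 0.19 m up, and its centre is about 68 mm past the tray's far edge. It looks level and the arm is still, with the fingers at 57 mm and about 3.4 N of weight.
- **Other two tins:** they stand upright within a few mm of where they started.
- **Dishes, bottle and pen:** the scene camera found them unmoved within its error. The purple look-alike also looks unmoved in the picture.

**What disagreed:** the wrist moment (Ty) was noisy and weak. It differed by only about 0.047 N m for the right tin, where 0.1 was expected. tau6's 0.05 N m is also about half of that, so the ball may not have run the full length both ways. Ty was also noisier than at rest after the shakes of all three tins, so I did not use that noise as a sign.

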